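# Edge the whetstone out of its tray and put it in the soaking tub

## Robot

A 6-joint arm with a two-finger parallel gripper is mounted at the origin on the work surface. World frame = base frame: x ahead of the robot, y to its left, z up, the work surface at z = 0. Lengths are in m, angles in rad, forces in N, time in s.
With the tool pointing down it reaches from about 0.35 to 0.975 m from the base axis. Payload 4.9 kg.
Tool frame: the origin (TCP) lies midway between the tips of the shut fingers; the grasp point (between the pads) lies 19 mm behind it; z points along the fingers, y is the direction in which the jaws open and shut (so a half turn about z gives the same grasp; the last joint's range is limited). The gripper opens to 85 mm and grips with 20 to 120 N. Pads are 22 mm wide; open, the fingers measure 114 mm over their backs; the gripper's body (76 mm by 85 mm) begins 54 mm behind the grasp point. The pads swing forward as they close: fully open they stand 13 mm farther back than shut.
Start: joints at [1.086, 0.053, 1.613, -0, 1.476, -0.119], TCP at [0.224, 0.584, 0.231] pointing down, gripper open.
Joint ranges: [-3.01, 3.01], [-1.01, 2.22], [0.06, 2.58], [-1.02, 4.17], [0.09, 2.62], [-3.14, 3.14]. Speed limits (rad/s): [2.57, 2.57, 3.14, 3.14, 3.14, 3.14].

## Interface

Orientations are given as a unit quaternion [w, x, y, z].
In Python, from plant import state, grab_frame, camera_params, job_done, boxes_of gives the robot as it stands.
- The arm moves only by the tool step_arm, never from a script. Its argument "steps" is a list of rows, each a list of 4 numbers: the shift along the tool's x, y, z in mm, then the turn about the tool's z in degrees. A call has 1 to 8 rows; each row shifts and turns the pose as measured when the row begins, along the tool's axes as they then stand; what a row does not reach is not made up. A row lasts 1/10 s, in which the tool goes at most 50 mm and 8.59 degrees, less where a joint would pass 70% of its speed; a pose out of reach is approached as far as the arm can. A call is refused whole if a number of a shift passes 50 or a number of a turn 8.59, either way. A call with a gripper value outside its range is refused whole. "claw" is the opening in per cent of the stroke, from 0 (shut) to 100 (fully open), set as the call begins (left out, the last holds). The fingers move at their own pace and stop on an object; the grip force is fixed at half the most. Time passes only in rows, so rows that do not move let the fingers close. It gives the time, the measured TCP pose, the force and the opening at its end, in the units of the state.
- state(): the state, without advancing time (a new reading comes with each control period).
- grab_frame(name): name is "scene" or "top" or "wrist"; returns (picture, depth): 400x640x3 uint8, red, green, blue; 400x640 float32, m along the optical axis (not along the pixel's ray), 0 where there is no reading.
- camera_params(name): a dict with "mtx" (3x3 intrinsics, pixels), "extrinsics" (4x4, takes a point from camera to world coordinates); the wrist camera has in their place "T_tool_cam" (4x4, takes a point from camera to tool coordinates, whose origin is the TCP and whose axes are the flange's). Camera axes: x right, y down, z forward; pixel columns grow to the right and rows downward; lengths in m; the calibration is good to about 2 mm. The wrist camera is an equidistant fisheye: a pixel r from the principal point sees the ray r / f radians off the axis. A picture is of the moment at which its call begins: read the wrist's pose just before it. camera_params takes no time and is no camera call.
- job_done(): hands the job in, once; it reports no verdict.
Trained networks look in the newest picture that a camera, given by its name, has taken for a name from the list of things; names that differ only in an ending like _2 or _b are one class to them, and where a whole thing is asked for, a point or a joint stands for the part that bears it (a point fixed in the world has none). Each returns a list of dicts, best first, with "p" (0 to 1); they miss things now and then, are a little off and sometimes report something else, mostly with a low value. They report only what shows in the picture. A call takes as long as a camera call. They do not tell look-alikes from the thing itself.
- boxes_of(camera, label): "box" ([left, top, width, height] in pixels, round what is visible of it).
The state is a dict: "time": time; "joint_pos": joint angles; "joint_vel": joint speeds; "joint_efforts": joint torques, N m; "tool_pos": TCP position; "tool_rot": TCP orientation; "contact_force": force on the tool from outside, world axes, zero at the start; "ft_torque": the same for the moment, N m; "gripper_width": opening from 0.0 (shut) to 1.0 (fully open).
Only numpy, scipy, OpenCV 4.12 (cv2) and the standard library are available. Lean on these libraries where they do the work, as an engineer would, in place of code of your own. Each camera call takes 0.05 s, during which the arm holds its last target. There are 200 camera calls.

## Task

Put the whetstone in the empty soaking tub. It lies flush in its snug tray, so press on it lightly from above with the fingertips (it is brittle: about 10 N, never over 25 N against the tray) and slide it out of the tray's open end until some 40 to 60 mm overhangs, let it rest there on the tray without tipping off, then pinch the overhanging end by its sides, lift it out and lay it flat on the tub's floor without dropping it. Leave the jar, mug, can and cup where they stand, and do not shove the tub about.

Things in the scene. Friction and masses are not known exactly. Their poses are not given: they have to be found in the camera images.
- stone_center (a point): centre of the whetstone, a loose plain grey bar 150 long (its x), 50 wide (its y), 12 mm thick (z up), about 0.14 to 0.28 kg; half-way up, so 6 mm below its top face. It starts in the tray, its x parallel to the tray's x.
- stone_front (a point): middle of the whetstone's front end face (75 mm from its centre along the stone's -x), 6 mm below its top: the end that comes out first. Its height and axes are those of the centre.
- box: lidded clear storage box with a wooden stone tray fixed on its lid; it cannot move. Origin under it on the counter, z up, x from the tray's open front to its closed end. Box x -120 to +130 mm, 206 mm wide; lid top 92 mm up. Tray x -120 to +42 mm, 73 mm wide, centred on y = 0: floor 100 mm up, side walls 8 and end wall 6 mm thick, 11 mm high, so the stone stands 1 mm proud.
- tray_front (a point): middle of the front edge of the tray's floor (box x = -120 mm, 100 mm up), axes as the box; the stone slides out along -x. Channel 57 mm wide, 156 mm long; the front is open and flush with the box's front: free air below an overhang. Friction stone on tray about 0.25. The stone tips off once its centre passes this edge (75 mm overhang).
- tub: white open-topped rectangular tub, loose, 0.4 kg, 240 (its x) x 180 (y) x 45 mm high, walls and floor 5 mm thick; origin at the middle of its underside, on the counter.
- jar: small glass jar, 40 mm diameter, 50 mm tall, on the box's lid behind the tray, off to one side; origin under it; leave alone
- mug: white mug, 80 mm diameter, 90 mm tall, on the counter; origin under it; leave alone
- can: can, 66 mm diameter, 90 mm tall, on the counter; origin under it; leave alone
- cup: black cup, 72 mm diameter, 80 mm tall, on the counter; origin under it; leave alone
There are look-alikes about, which are no part of the job. Of the things like the part that bears stone_center, leave any that is blue or green; of the rest the smaller one is meant.

How it is judged:
By the outcome, as a careful person would: the job done as asked, in the order asked, and still so for the second after the job is handed in, with the robot touching nothing.
It also fails if it takes over 72 s, if anything falls off the work surface, if the arm or the gripper's body presses on something with over 40 N, if the wrist force passes 120 N, or if a joint passes its speed limit or range.

## Working session

There is one attempt and no reset: what is moved stays moved. The work goes in short steps, Python scripts to look and compute and a tool call to move; the robot and the scene stay as the last step left them, time stands still between calls to the robot, and variables do not carry over. Pictures are saved under pics/ and viewed, about 8 in all and at most 12, crops included, and the job is handed in when it is done.

Besides the shell and the picture viewer there is one more tool, called after "Request:" by a JSON object that holds its "name" and its "arguments". step_arm: Moves the arm, as the interface text tells. Its arguments: {"type":"object","properties":{"steps":{"type":"array"},"claw":{"type":"number"}},"required":["steps"]}

```bash
mkdir -p pics; cat > h.py <<'E'
import numpy as np, cv2
from plant import state, grab_frame, camera_params, job_done, boxes_of
def cloud(name, d):
    c=camera_params(name); K=np.array(c["mtx"]); T=np.array(c["extrinsics"])
    v,u=np.mgrid[0:d.shape[0],0:d.shape[1]]
    P=np.stack([(u-K[0,2])/K[0,0]*d,(v-K[1,2])/K[1,1]*d,d],-1)
    W=P@T[:3,:3].T+T[:3,3]; W[d==0]=np.nan
    return W
E
python3 - <<'E'
from h import *
s=state(); print({k:np.round(v,3).tolist() for k,v in s.items()})
for n in("top","scene"):
    p,d=grab_frame(n); cv2.imwrite(f"pics/{n}0.png",p[:,:,::-1]); np.savez(f"{n}0.npz",p=p,d=d); W=cloud(n,d)
    for l in ["stone_center","box","tub","jar","mug","can","cup"]:
        for b in boxes_of(n,l)[:4]:
            x,y,w,h=map(int,b["box"]); print(n,l,round(b["p"],2),b["box"],np.round(W[min(399,y+h//2),min(639,x+w//2)],3))
E
```

```text
{'time': 0.0, 'joint_pos': [1.086, 0.053, 1.614, 0.0, 1.476, -0.119], 'joint_vel': [-0.0, 0.0, -0.001, 0.001, -0.001, -0.001], 'joint_efforts': [0.002, -39.367, -37.018, 0.0, 0.007, -0.0], 'tool_pos': [0.223, 0.583, 0.23], 'tool_rot': [-0.0, 0.182, 0.983, -0.001], 'contact_force': [-0.439, 0.053, -0.132], 'ft_torque': [0.009, -0.002, 0.045], 'gripper_width': 0.997}
top stone_center 0.85 [128.4, 210.4, 29.0, 68.6] [0.403 0.576 0.014]
top stone_center 0.66 [208.4, 260.7, 69.6, 49.2] [0.288 0.264 0.019]
top stone_center 0.59 [301.0, 232.4, 30.9, 52.7] [0.37  0.041 0.015]
top stone_center 0.58 [255.7, 168.9, 17.9, 52.1] [0.551 0.2   0.113]
top box 0.94 [229.7, 135.9, 66.8, 85.1] [0.6   0.204 0.116]
top tub 0.95 [371.1, 159.1, 66.2, 86.8] [ 0.55  -0.233  0.003]
top jar 0.57 [236.3, 143.0, 9.8, 11.0] [0.679 0.267 0.142]
top mug 0.82 [325.0, 112.7, 25.8, 43.6] [ 0.771 -0.019  0.001]
top can 0.56 [465.4, 180.3, 31.4, 21.3] [ 0.578 -0.441  0.092]
top can 0.39 [227.1, 135.7, 72.8, 91.5] [0.592 0.201 0.114]
top cup 0.77 [170.8, 178.0, 31.4, 20.5] [0.582 0.459 0.001]
scene stone_center 0.87 [335.2, 180.9, 18.8, 21.5] [0.361 0.035 0.016]
scene stone_center 0.81 [341.0, 206.8, 36.2, 37.7] [0.556 0.201 0.112]
scene stone_center 0.71 [482.1, 241.5, 41.1, 65.8] [0.421 0.583 0.018]
scene stone_center 0.64 [393.0, 180.3, 52.7, 47.8] [0.282 0.272 0.016]
scene box 0.83 [297.1, 202.3, 106.4, 103.5] [0.648 0.228 0.094]
scene tub 0.97 [201.6, 156.9, 90.0, 70.6] [ 0.54  -0.244  0.008]
scene jar 0.73 [346.2, 253.6, 17.7, 23.2] [0.707 0.273 0.138]
scene mug 0.83 [236.0, 235.4, 37.0, 39.4] [0.791 0.015 0.092]
scene can 0.73 [180.7, 151.2, 20.4, 32.7] [ 0.604 -0.428  0.074]
scene cup 0.81 [420.7, 263.7, 31.0, 40.7] [0.549 0.442 0.011]
scene cup 0.22 [340.7, 205.1, 38.0, 41.3] [0.562 0.205 0.114]
```

View pics/top0.png

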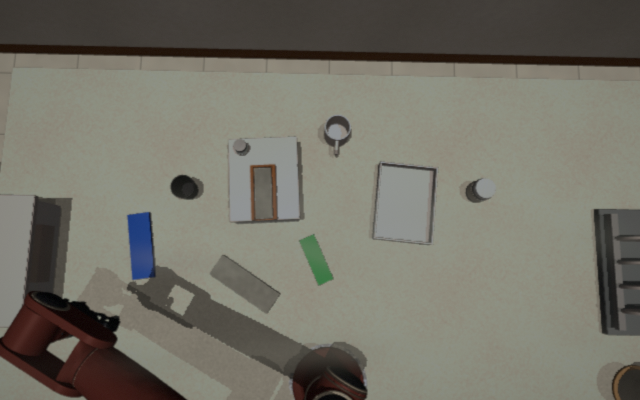

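View pics/scene0.png

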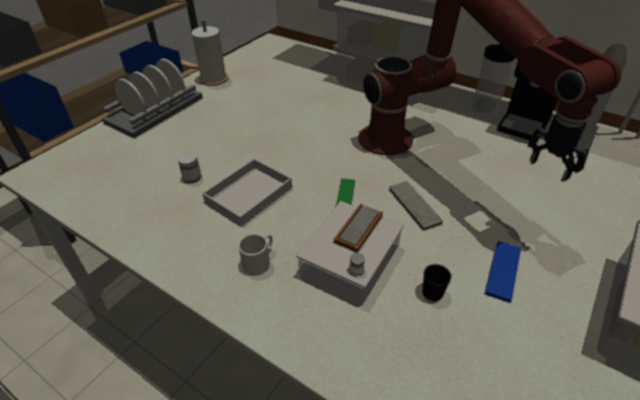

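```bash
python3 - <<'E'
from h import *
for n in("top","scene"):
    f=np.load(f"{n}0.npz"); p,d=f["p"],f["d"]; W=cloud(n,d)
    for nm,z0,z1,c,r in [("box",.08,.125,(.6,.2),.2),("tubrim",.03,.06,(.55,-.235),.19),("tuball",.0,.06,(.55,-.235),.19),]:
        m=(W[...,2]>z0)&(W[...,2]<z1)&(np.hypot(W[...,0]-c[0],W[...,1]-c[1])<r)
        q=W[m][:,:2].astype(np.float32); print(n,nm,m.sum(),cv2.minAreaRect(q*1000), np.round(np.median(W[m][:,2]),4))
    # stone: grey region in tray
    hsv=cv2.cvtColor(p,cv2.COLOR_RGB2HSV)
    m=(W[...,2]>.09)&(W[...,2]<.13)&(abs(W[...,0]-.56)<.13)&(abs(W[...,1]-.2)<.06)
    b=p.astype(int)
    br=m&(b[...,0]-b[...,2]>35); gr=m&(b.sum(2)<390)&~br
    for k,mm in(("wood",br),("grey",gr)):
        if mm.sum()>5: print(n,k,mm.sum(),cv2.minAreaRect((W[mm][:,:2]*1000).astype(np.float32)),np.median(W[mm][:,2]))
f=np.load("top0.npz")["p"]; s=np.load("scene0.npz")["p"]
a=cv2.resize(f[120:320,200:345],None,fx=3,fy=3,interpolation=2); b=cv2.resize(s[180:300,290:450],None,fx=2.4,fy=2.4,interpolation=2)
o=np.zeros((600,800,3),np.uint8); o[:a.shape[0],:a.shape[1]]=a; b=b[:, :800-a.shape[1]]; o[:b.shape[0],a.shape[1]:a.shape[1]+b.shape[1]]=b
cv2.imwrite("pics/crop.png",o[:,:,::-1])
E
```

```text
top box 5589 ((601.7603759765625, 202.17892456054688), (250.6259002685547, 206.2095947265625), 3.6040751934051514) 0.0932
top tubrim 623 ((544.3364868164062, -230.43148803710938), (181.2832794189453, 240.34707641601562), 85.27474975585938) 0.0435
top tuball 7827 ((550.8756103515625, -235.08984375), (375.96759033203125, 377.2933654785156), 0.8033573031425476) 0.004
top wood 364 ((558.372314453125, 201.15447998046875), (161.03053283691406, 75.1234130859375), 3.53100323677063) 0.11060242416522859
top grey 1174 ((583.9566040039062, 207.1049041748047), (215.88279724121094, 114.30960083007812), 3.4099161624908447) 0.11114367605854913
scene box 5154 ((602.2000122070312, 203.96127319335938), (254.95166015625, 207.1951904296875), 3.8608388900756836) 0.0939
scene tubrim 861 ((541.8619384765625, -274.30780029296875), (282.7214660644531, 242.2764434814453), 84.98506164550781) 0.0409
scene tuball 5765 ((548.2299194335938, -235.35760498046875), (376.11175537109375, 376.15576171875), 45.87289047241211) 0.0055
scene wood 314 ((560.3361206054688, 201.52633666992188), (162.51292419433594, 73.54235076904297), 3.866950511932373) 0.11165240396987741
scene grey 1140 ((584.0977172851562, 202.52296447753906), (214.98309326171875, 97.9471206665039), 6.925212383270264) 0.11176790395178471
```

View pics/crop.png

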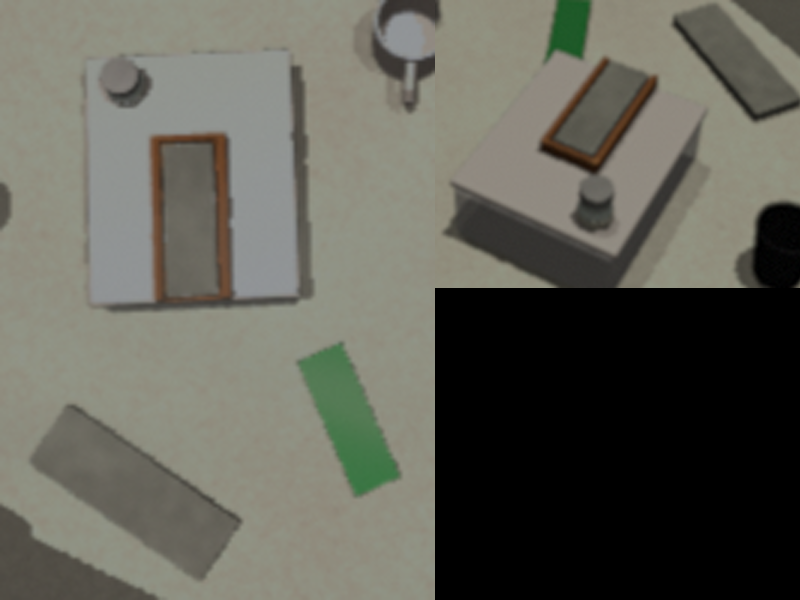

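```bash
cat >> h.py <<'E'
from scipy.spatial.transform import Rotation as R
def go(x,y,z=None,yaw=None):
    "remaining shift in tool axes (mm) and turn (deg) to target in m; yaw = world angle of tool x"
    s=state(); q=np.array(s["tool_rot"]); r=R.from_quat(q[[1,2,3,0]]); p=np.array(s["tool_pos"])
    m=r.as_matrix(); a=np.degrees(np.arctan2(m[1,0],m[0,0]))
    t=np.array([x,y,p[2] if z is None else z])
    print("t",s["time"],"pos",np.round(p*1000,1),"yaw",round(a,2),"tilt z",np.round(m[:,2],3),"F",np.round(s["contact_force"],1),"w",round(s["gripper_width"],3))
    print("shift",np.round(m.T@(t-p)*1000,1),"turn",None if yaw is None else round(-((yaw-a+90)%180-90),2))
E
python3 -c "
from h import *
go(.578,.2015,None,183.6)"
```

```text
t 0.8 pos [223.5 583.6 231.3] yaw 159.04 tilt z [ 0.  0. -1.] F [0.2 0.2 1.1] w 1.002
shift [-467.7 -230.1   -0. ] turn -24.56
```

Request:
{"name": "step_arm", "arguments": {"steps": [[0, 0, 0, -8.2], [0, 0, 0, -8.2], [0, 0, 0, -8.2]], "claw": 0}}

```text
time: 1.1
tool_pos: [0.2236, 0.5837, 0.2314]
tool_rot: [0.0, -0.04, 0.999, 0.0]
contact_force: [-0.5, -1.0, 0.4]
gripper_width: 0.513
```

```bash
python3 -c "
from h import *
go(.578,.2015,None,183.6)"
```

```text
t 1.1 pos [223.6 583.7 231.4] yaw -175.47 tilt z [ 0.  0. -1.] F [-0.5 -1.   0.4] w 0.513
shift [-323.1 -409.    -0. ] turn 0.93
```

Request:
{"name": "step_arm", "arguments": {"steps": [[-30, -38, 0, 0.9], [-30, -38, 0, 0], [-30, -38, 0, 0], [-30, -38, 0, 0], [-30, -38, 0, 0], [-30, -38, 0, 0], [-30, -38, 0, 0], [-30, -38, 0, 0]]}}

```text
time: 1.9
tool_pos: [0.489, 0.2926, 0.2323]
tool_rot: [0.002, -0.039, 0.999, 0.002]
contact_force: [-0.7, 0.3, -0.2]
gripper_width: -0.004
```

```bash
python3 -c "
from h import *
go(.578,.2015,.17,183.6)"
```

```text
t 1.9 pos [489.  292.6 232.3] yaw -175.52 tilt z [ 0.003  0.004 -1.   ] F [-0.7  0.3 -0.2] w -0.004
shift [-81.4 -98.   62.2] turn 0.88
```

Request:
{"name": "step_arm", "arguments": {"steps": [[-27, -33, 0, 0.9], [-27, -33, 0, 0], [-27, -32, 0, 0], [0, 0, 0, 0]]}}

```text
time: 2.3
tool_pos: [0.5827, 0.1911, 0.2329]
tool_rot: [0.003, -0.027, 1.0, 0.002]
contact_force: [-1.0, -0.2, -0.1]
gripper_width: -0.0
```

```bash
cat >> h.py <<'E'
def wrist(name):
    "picture and world point of every pixel (fisheye)"
    c=camera_params("wrist"); s=state(); p,d=grab_frame("wrist")
    K=np.array(c["mtx"]); T=np.array(c["T_tool_cam"])
    q=np.array(s["tool_rot"]); m=R.from_quat(q[[1,2,3,0]]).as_matrix()
    v,u=np.mgrid[0:400,0:640]; a=(u-K[0,2])/K[0,0]; b=(v-K[1,2])/K[1,1]
    th=np.hypot(a,b); k=np.where(th>1e-6,np.sin(th)/np.maximum(th,1e-9),1)
    ray=np.stack([a*k,b*k,np.cos(th)],-1)@T[:3,:3].T@m.T
    o=np.array(s["tool_pos"])+m@T[:3,3]
    zax=m@T[:3,2]; ok=d>0
    W=o+ray*(d/np.maximum(ray@zax,1e-3))[...,None]; W[~ok]=np.nan
    cv2.imwrite(f"pics/{name}.png",p[:,:,::-1]); return p,d,W,ray,o
E
python3 -c "
from h import *
go(.578,.2015,.17,183.6)
p,d,W,ray,o=wrist('w1'); np.savez('w1',p=p,d=d,W=W,ray=ray,o=o)
m=(W[...,2]>.08)&(W[...,2]<.13)
print(m.sum(), np.nanpercentile(W[m][:,2],[5,50,95]),o)
print(boxes_of('wrist','stone_center')[:3])"
```

```text
t 2.3 pos [582.7 191.1 232.9] yaw -176.86 tilt z [ 0.006  0.004 -1.   ] F [-1.  -0.2 -0.1] w -0.0
shift [ 4.5 10.5 62.9] turn -0.46
42886 [0.09101012 0.09277098 0.11281883] [0.49752824 0.18549299 0.37519384]
[{'box': [185.6, 0.0, 63.8, 55.1], 'p': 0.78}, {'box': [298.5, 76.4, 63.1, 169.2], 'p': 0.64}, {'box': [560.0, 6.7, 35.4, 134.2], 'p': 0.62}]
```

View pics/w1.png

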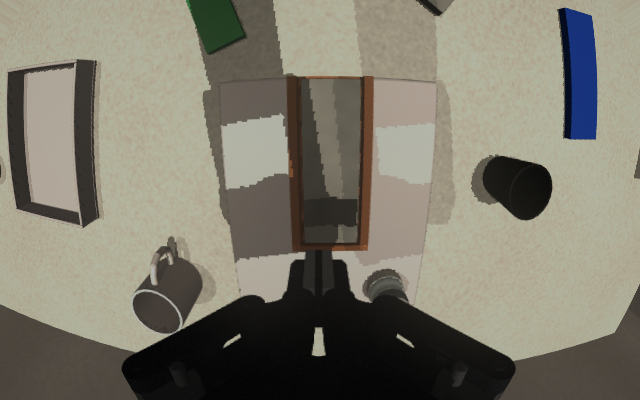

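```bash
cat >> h.py <<'E'
def fit(p,W):
    b=p.astype(int)
    roi=(abs(W[...,0]-.53)<.16)&(abs(W[...,1]-.2)<.08)
    wood=roi&(W[...,2]>.09)&(W[...,2]<.13)&(b[...,0]-b[...,2]>35)&(b[...,0]>1.6*b[...,2])
    h=roi&(W[...,2]>.109)&(W[...,2]<.12)&~wood
    n,l,st,_=cv2.connectedComponentsWithStats(cv2.erode(h.astype(np.uint8),np.ones((3,3))))
    i=1+np.argmax(st[1:,4]); g=cv2.dilate((l==i).astype(np.uint8),np.ones((3,3)))>0
    for k,m in(("wood",wood),("stone",g)):
        q=(W[m][:,:2]*1000).astype(np.float32); v,u=np.nonzero(m)
        print(k,m.sum(),"px u",u.min(),u.max(),"v",v.min(),v.max(),"rect",cv2.minAreaRect(q),"z",np.median(W[m][:,2]),
          "x",np.percentile(q[:,0],[.5,99.5]),"y",np.percentile(q[:,1],[.5,99.5]))
E
python3 -c "
from h import *
f=np.load('w1.npz'); fit(f['p'],f['W'])
W=f['W']
m=(W[...,2]>.085)&(W[...,2]<.125)&(W[...,0]<.7)&(W[...,0]>.4); print(cv2.minAreaRect((W[m][:,:2]*1000).astype(np.float32)))
for v in (74,76,77,78,79,80,81,83,86): print(v,f['p'][v,332],np.round(W[v,332],4))
for u in range(286,378,3): print(u,f['p'][150,u],np.round(W[150,u],4))"
```

```text
wood 1951 px u 288 373 v 76 250 rect ((558.6302490234375, 200.56576538085938), (161.98876953125, 77.7698745727539), 3.334636688232422) z 0.11111567290745544 x [476.69473267 638.70970154] y [163.25494766 240.33730316]
stone 9307 px u 301 360 v 79 242 rect ((555.5903930664062, 200.26304626464844), (149.42860412597656, 50.519081115722656), 3.595930337905884) z 0.11222803857012903 x [481.40797058 628.98852783] y [172.38084763 227.17735962]
((591.24267578125, 201.47613525390625), (228.68858337402344, 207.4418487548828), 3.285787343978882)
74 [177 177 154] [ 4.684e-01  2.009e-01 -1.000e-04]
76 [145 110  78] [0.478  0.1968 0.1007]
77 [135  87  56] [0.4788 0.1969 0.1   ]
78 [104  77  56] [0.4805 0.1965 0.1117]
79 [115 108  94] [0.4813 0.1965 0.1113]
80 [117 112  97] [0.4823 0.1965 0.1127]
81 [117 112  97] [0.483  0.1967 0.1113]
83 [115 111  96] [0.4847 0.1968 0.1108]
86 [111 106  92] [0.4873 0.1969 0.1122]
286 [177 178 164] [0.5478 0.1588 0.0912]
289 [105  67  45] [0.5441 0.1633 0.1116]
292 [65 46 35] [0.5439 0.1659 0.112 ]
295 [64 45 33] [0.5439 0.1684 0.1109]
298 [47 36 28] [0.5456 0.1705 
[... 340 characters left out ...]
 0.1942 0.1128]
328 [121 116 100] [0.542  0.1967 0.1139]
331 [121 116 101] [0.5419 0.1993 0.1135]
334 [123 118 103] [0.5419 0.2019 0.1123]
337 [119 113  99] [0.5419 0.2046 0.1117]
340 [100  95  83] [0.5416 0.2071 0.1122]
343 [100  95  84] [0.5414 0.2097 0.1124]
346 [100  95  83] [0.5413 0.2123 0.1122]
349 [101  96  84] [0.5412 0.2149 0.112 ]
352 [98 94 82] [0.541  0.2175 0.1121]
355 [99 94 82] [0.5407 0.22   0.1129]
358 [99 95 83] [0.5406 0.2227 0.112 ]
361 [49 38 30] [0.5424 0.2271 0.1002]
364 [100  65  44] [0.5405 0.2282 0.1106]
367 [105  68  45] [0.5402 0.2307 0.1113]
370 [103  68  45] [0.5401 0.2334 0.1108]
373 [167 154 140] [0.5428 0.2395 0.0927]
376 [166 153 141] [0.5426 0.2424 0.0926]
```

Request:
{"name": "step_arm", "arguments": {"steps": [[3, 5, 35, -0.5], [4, 5, 35, 0], [0, 0, 30, 0], [0, 0, 8, 0], [0, 0, 0, 0]]}}

```text
time: 2.9
tool_pos: [0.5706, 0.2111, 0.1251]
tool_rot: [0.004, -0.037, 0.999, 0.004]
contact_force: [-0.8, -0.4, 0.2]
gripper_width: -0.0
```

```bash
python3 -c "
from h import *
go(.5756,.2015,.113,183.6)"
```

```text
t 2.9 pos [570.6 211.1 125.1] yaw -175.72 tilt z [ 0.008  0.008 -1.   ] F [-0.8 -0.4  0.2] w -0.0
shift [ -4.2 -10.   12. ] turn 0.68
```

```bash
python3 -c "
from h import *
go(.5756,.2015,.113,183.6)
grab_frame('top'); go(.5756,.2015,.113,183.6);print(state()['joint_vel'])"
```

```text
t 2.9 pos [570.6 211.1 125.1] yaw -175.72 tilt z [ 0.008  0.008 -1.   ] F [-0.8 -0.4  0.2] w -0.0
shift [ -4.2 -10.   12. ] turn 0.68
t 2.95 pos [570.8 211.1 125.6] yaw -175.73 tilt z [ 0.009  0.009 -1.   ] F [ 0.2 -0.6 -1.4] w -0.001
shift [ -3.9 -10.   12.6] turn 0.67
[-0.00935967 -0.01254747 -0.02486737 -0.00499445  0.00031934 -0.00306502]
```

Request:
{"name": "step_arm", "arguments": {"steps": [[-4, -10, 0, 0.7], [0, 0, 0, 0]]}}

```text
time: 3.15
tool_pos: [0.5773, 0.2019, 0.1292]
tool_rot: [0.007, -0.031, 0.999, 0.005]
contact_force: [-0.7, -0.1, 0.3]
gripper_width: 0.001
```

```bash
python3 -c "
from h import *
go(.5756,.2015,.113,183.6)"
```

```text
t 3.15 pos [577.3 201.9 129.2] yaw -176.39 tilt z [ 0.014  0.01  -1.   ] F [-0.7 -0.1  0.3] w 0.001
shift [ 2.  -0.5 16.2] turn 0.01
```

Request:
{"name": "step_arm", "arguments": {"steps": [[0, 0, 0, 0], [0, 0, 0, 0], [0, 0, 0, 0]]}}

```text
time: 3.45
tool_pos: [0.5798, 0.2017, 0.1332]
tool_rot: [0.01, -0.031, 0.999, 0.005]
contact_force: [-0.2, 0.9, 0.7]
gripper_width: -0.003
```

```bash
python3 -c "
from h import *
go(.5756,.2015,.113,183.6)"
```

```text
t 3.45 pos [579.8 201.7 133.2] yaw -176.48 tilt z [ 0.02   0.011 -1.   ] F [-0.2  0.9  0.7] w -0.003
shift [ 4.7 -0.1 20.1] turn -0.08
```

Request:
{"name": "step_arm", "arguments": {"steps": [[0, 0, 3, 0], [0, 0, 3, 0], [0, 0, 3, 0]]}}

```text
time: 3.75
tool_pos: [0.5807, 0.2019, 0.1247]
tool_rot: [0.011, -0.031, 0.999, 0.005]
contact_force: [0.5, 1.4, -1.0]
gripper_width: 0.003
```

```bash
python3 -c "
from h import *
go(.5756,.2015,.113,183.6)"
```

```text
t 3.75 pos [580.7 201.9 124.7] yaw -176.49 tilt z [ 0.022  0.012 -1.   ] F [ 0.5  1.4 -1. ] w 0.003
shift [ 5.3 -0.2 11.6] turn -0.09
```

Request:
{"name": "step_arm", "arguments": {"steps": [[3, 0, 5, 0], [2, 0, 4, 0], [1, 0, 2, 0]]}}

```text
time: 4.05
tool_pos: [0.5743, 0.2016, 0.1121]
tool_rot: [0.011, -0.031, 0.999, 0.005]
contact_force: [-2.5, -0.3, 10.1]
gripper_width: 0.001
```

Request:
{"name": "step_arm", "arguments": {"steps": [[0, 0, 2, 0]]}}

```text
time: 4.15
tool_pos: [0.5746, 0.2017, 0.112]
tool_rot: [0.011, -0.031, 0.999, 0.005]
contact_force: [-5.5, -1.6, 15.6]
gripper_width: -0.001
```

Request:
{"name": "step_arm", "arguments": {"steps": [[0, 0, 2, 0]]}}

```text
time: 4.25
tool_pos: [0.5752, 0.2019, 0.1121]
tool_rot: [0.012, -0.031, 0.999, 0.005]
contact_force: [-3.0, -0.8, 8.8]
gripper_width: 0.003
```

```bash
python3 -c "
from h import *
go(.5756,.2015,.113,183.6)"
```

```text
t 4.25 pos [575.2 201.9 112.1] yaw -176.46 tilt z [ 0.023  0.011 -1.   ] F [-3.  -0.8  8.8] w 0.003
shift [-0.4 -0.4 -0.9] turn -0.06
```

Request:
{"name": "step_arm", "arguments": {"steps": [[3, 0, 1.8, 0], [3, 0, 1.8, 0]]}}

```text
time: 4.45
tool_pos: [0.5727, 0.202, 0.1122]
tool_rot: [0.016, -0.031, 0.999, 0.006]
contact_force: [3.0, 0.0, 5.4]
gripper_width: 0.002
```

Request:
{"name": "step_arm", "arguments": {"steps": [[4, 0, 1.8, 0], [4, 0, 1.8, 0]]}}

```text
time: 4.65
tool_pos: [0.5686, 0.2021, 0.1123]
tool_rot: [0.022, -0.031, 0.999, 0.006]
contact_force: [2.3, -0.2, 5.6]
gripper_width: 0.002
```

```bash
python3 -c "
from h import *
go(.5222,.1985,.112,183.6)
p,d,W,ray,o=wrist('w2'); fit(p,W)"
```

```text
t 4.65 pos [568.6 202.1 112.3] yaw -176.47 tilt z [ 0.043  0.014 -0.999] F [ 2.3 -0.2  5.6] w 0.002
shift [46.5 -0.7 -1.8] turn -0.07
wood 6161 px u 236 396 v 86 350 rect ((558.7882690429688, 200.3594512939453), (162.31846618652344, 82.68580627441406), 3.8002066612243652) z 0.11116584439635502 x [476.52393188 636.32401123] y [159.57915955 236.75169067]
stone 19530 px u 263 374 v 81 299 rect ((534.6478881835938, 199.7946014404297), (117.66836547851562, 50.55662155151367), 3.563108444213867) z 0.11225855635525482 x [475.94280487 587.94959137] y [172.85180359 226.09510445]
```

Request:
{"name": "step_arm", "arguments": {"steps": [[8, 0, 2.2, 0], [8, 0, 2.2, 0], [8, 0, 2.2, 0]]}}

```text
time: 5.0
tool_pos: [0.552, 0.2019, 0.1124]
tool_rot: [0.032, -0.031, 0.999, 0.008]
contact_force: [1.6, 0.8, 6.4]
gripper_width: -0.0
```

```bash
python3 -c "
from h import *
go(.5222,.1985,.112,183.6)
p,d,W,ray,o=wrist('w3'); fit(p,W)"
```

```text
t 5.0 pos [552.  201.9 112.4] yaw -176.49 tilt z [ 0.064  0.018 -0.998] F [1.6 0.8 6.4] w -0.0
shift [29.9 -1.5 -1.6] turn -0.09
wood 5126 px u 235 393 v 119 347 rect ((555.455322265625, 199.71803283691406), (156.1500244140625, 82.99639129638672), 3.575589179992676) z 0.11105352614039704 x [476.11506271 631.5705719 ] y [159.30206871 236.3183918 ]
stone 19214 px u 263 376 v 85 299 rect ((519.3004150390625, 199.7253875732422), (116.49420166015625, 50.469730377197266), 3.350860834121704) z 0.11221796375957456 x [461.19020447 571.74187714] y [173.01400299 225.79597923]
```

Request:
{"name": "step_arm", "arguments": {"steps": [[10, -0.4, 2, 0], [10, -0.4, 2, 0], [9, -0.4, 2, 0]]}}

```text
time: 5.35
tool_pos: [0.5301, 0.2004, 0.1125]
tool_rot: [0.043, -0.031, 0.999, 0.01]
contact_force: [2.5, -0.6, 7.8]
gripper_width: -0.001
```

```bash
python3 -c "
from h import *
go(.5222,.1985,.112,183.6)
p,d,W,ray,o=wrist('w4'); fit(p,W)"
```

```text
t 5.35 pos [530.1 200.4 112.5] yaw -176.51 tilt z [ 0.085  0.022 -0.996] F [ 2.5 -0.6  7.8] w -0.001
shift [ 8.  -1.5 -0.2] turn -0.11
wood 3368 px u 238 391 v 163 355 rect ((549.1632690429688, 200.13751220703125), (150.5732879638672, 82.77136993408203), 4.479488372802734) z 0.11111202140401338 x [476.01809158 622.52312714] y [159.24972137 235.16076172]
stone 18419 px u 265 378 v 93 298 rect ((498.98529052734375, 199.04185485839844), (112.79485321044922, 50.986183166503906), 2.490543842315674) z 0.11222832682569914 x [442.88322998 550.19961792] y [172.65800186 224.31896225]
```

Request:
{"name": "step_arm", "arguments": {"steps": [[10, -0.3, 1.8, 0], [8, -0.3, 1.8, 0]]}}

```text
time: 5.6
tool_pos: [0.5164, 0.1997, 0.1126]
tool_rot: [0.05, -0.031, 0.998, 0.011]
contact_force: [1.8, 0.5, 7.5]
gripper_width: -0.005
```

```bash
python3 -c "
from h import *
go(.5222,.1985,.112,183.6)
p,d,W,ray,o=wrist('w5'); fit(p,W)"
```

```text
t 5.6 pos [516.4 199.7 112.6] yaw -176.51 tilt z [ 0.098  0.025 -0.995] F [1.8 0.5 7.5] w -0.005
shift [-5.6 -1.6  1.2] turn -0.11
wood 2258 px u 240 388 v 189 355 rect ((545.531982421875, 201.9305419921875), (136.1501007080078, 78.33625793457031), 3.9780290126800537) z 0.11112691021509336 x [475.95022858 611.33909515] y [159.2285144  234.49700394]
stone 18009 px u 267 383 v 101 299 rect ((487.249755859375, 202.548583984375), (109.83399963378906, 59.66822052001953), 3.0316998958587646) z 0.11221914826034471 x [433.02209961 536.97108398] y [172.60131653 232.091745  ]
```

Request:
{"name": "step_arm", "arguments": {"steps": [[0, 0, -10, 0], [4, 0, -40, 0], [4, 0, -40, 0], [30, 0, 0, 0], [30, 0, 0, 0]], "claw": 0}}

```text
time: 6.15
tool_pos: [0.4365, 0.1927, 0.1983]
tool_rot: [0.046, -0.03, 0.998, 0.01]
contact_force: [-1.3, -0.7, -1.1]
gripper_width: 0.004
```

```bash
python3 -c "
from h import *
go(.457,.195,.112,183.6)
p,d,W,ray,o=wrist('w6'); fit(p,W)"
```

```text
t 6.15 pos [436.5 192.7 198.3] yaw -176.58 tilt z [ 0.092  0.024 -0.995] F [-1.3 -0.7 -1.1] w 0.004
shift [-12.5  -0.5  87.9] turn -0.18
wood 1235 px u 274 359 v 238 350 rect ((555.9203491210938, 201.65701293945312), (157.17868041992188, 76.0833740234375), 4.106408596038818) z 0.11102529277745748 x [476.16252838 632.73574341] y [159.46922531 234.42522903]
stone 3768 px u 291 353 v 193 265 rect ((465.069091796875, 197.83375549316406), (67.3765640258789, 50.19310760498047), 1.2452424764633179) z 0.11229067114060277 x [431.68395309 493.98177536] y [172.49850731 222.64734299]
```

View pics/w6.png

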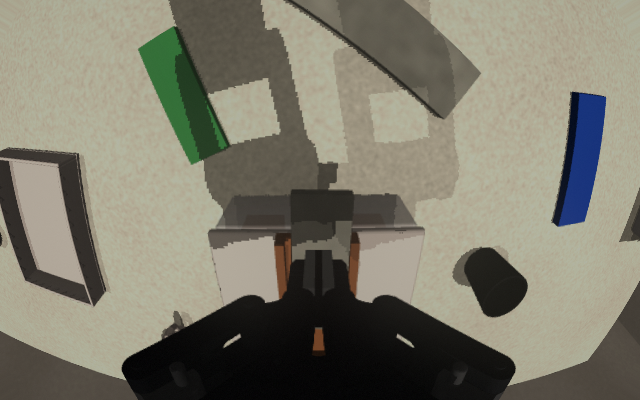

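Request:
{"name": "step_arm", "arguments": {"steps": [[-10, 5, 20, 2], [-2, 0, 20, 0], [0, 0, 5, 0], [0, 0, 1, 0], [0, 0, 1, 0]], "claw": 100}}

```text
time: 6.7
tool_pos: [0.447, 0.1999, 0.1519]
tool_rot: [0.045, -0.013, 0.999, 0.012]
contact_force: [0.4, -0.1, -0.0]
gripper_width: 0.844
```

```bash
python3 -c "
from h import *
go(.458,.198,.084,181.4)
p,d,W,ray,o=wrist('w7'); fit(p,W)"
```

```text
t 6.7 pos [447.  199.9 151.9] yaw -178.52 tilt z [ 0.089  0.024 -0.996] F [ 0.4 -0.1 -0. ] w 0.844
shift [-4.8 -3.7 68.6] turn 0.08
wood 2103 px u 259 361 v 259 350 rect ((532.3734130859375, 196.01710510253906), (109.57559204101562, 80.78929901123047), 5.239995002746582) z 0.11122482292362737 x [476.49449585 581.90712952] y [159.73693451 235.91722855]
stone 10160 px u 274 352 v 205 355 rect ((504.926025390625, 199.3473358154297), (147.26681518554688, 50.86631774902344), 2.5251753330230713) z 0.11233144581625179 x [431.78905396 574.00207062] y [172.59002266 224.48870514]
```

Request:
{"name": "step_arm", "arguments": {"steps": [[-2, -4, 20, -1], [-2, 0, 20, 0], [-1, 0, 18, 0], [0, 0, 6, 0]]}}

```text
time: 7.15
tool_pos: [0.4619, 0.1984, 0.0925]
tool_rot: [0.05, -0.022, 0.998, 0.012]
contact_force: [-0.5, -0.6, -0.2]
gripper_width: 1.001
```

```bash
python3 -c "
from h import *
go(.458,.1977,.084,182.5)
p,d,W,ray,o=wrist('w8'); print(W[250:330:6,318])"
```

```text
t 7.15 pos [461.9 198.4  92.5] yaw -177.49 tilt z [ 0.099  0.027 -0.995] F [-0.5 -0.6 -0.2] w 1.001
shift [ 4.7 -0.8  8.1] turn 0.01
[[0.44015654 0.19629191 0.11129353]
 [0.44268868 0.19638648 0.11233305]
 [0.44540742 0.19649403 0.11315316]
 [0.44931825 0.19668711 0.11244734]
 [0.45282648 0.19684756 0.11243954]
 [0.45728991 0.19707281 0.11139192]
 [0.46048682 0.19720529 0.1120576 ]
 [0.46360914 0.19733075 0.11289952]
 [0.46837254 0.19756598 0.11203203]
 [0.47167725 0.19769893 0.11291351]
 [0.47638191 0.19792278 0.11247127]
 [0.4811505  0.1981468  0.11216302]
 [0.48643109 0.1984     0.11156925]
 [0.49057658 0.198576   0.11221848]]
```

View pics/w8.png

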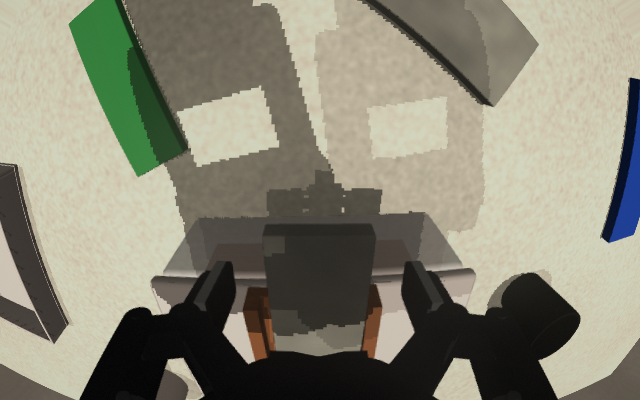

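Request:
{"name": "step_arm", "arguments": {"steps": [[3, -0.5, 5, 0], [2, 0, 5, 0], [1, 0, 2, 0]]}}

```text
time: 7.5
tool_pos: [0.4584, 0.1984, 0.0819]
tool_rot: [0.052, -0.022, 0.998, 0.013]
contact_force: [0.3, 0.0, 0.9]
gripper_width: 1.005
```

```bash
python3 -c "
from h import *
go(.458,.1977,.084,182.5)"
```

```text
t 7.5 pos [458.4 198.4  81.9] yaw -177.49 tilt z [ 0.103  0.028 -0.994] F [0.3 0.  0.9] w 1.005
shift [ 0.2 -0.7 -2.1] turn 0.01
```

Request:
{"name": "step_arm", "arguments": {"steps": [[0, -0.5, 0.5, 0], [0, 0, 0.5, 0], [0, 0, 0.5, 0], [0, 0, 0, 0], [0, 0, 0, 0]], "claw": 0}}

```text
time: 8.0
tool_pos: [0.4592, 0.1982, 0.0818]
tool_rot: [0.053, -0.023, 0.998, 0.013]
contact_force: [1.3, 0.0, -0.7]
gripper_width: 0.576
```

```bash
python3 -c "
from h import *
go(.458,.1977,.084,182.5)"
```

```text
t 8.0 pos [459.2 198.2  81.8] yaw -177.47 tilt z [ 0.105  0.029 -0.994] F [ 1.3  0.  -0.7] w 0.576
shift [ 0.9 -0.4 -2.3] turn 0.03
```

Request:
{"name": "step_arm", "arguments": {"steps": [[-0.5, 0, -5, 0], [-1, 0, -10, 0], [-2, 0, -15, 0], [-2, 0, -20, 0]]}}

```text
time: 8.4
tool_pos: [0.4549, 0.1959, 0.1289]
tool_rot: [0.046, -0.023, 0.999, 0.012]
contact_force: [0.8, 0.0, -2.7]
gripper_width: 0.574
```

```bash
python3 - <<'E'
from h import *
go(.458,.1977,.15,182.5)
p,d=grab_frame("scene"); cv2.imwrite("pics/s2.png",cv2.resize(p[140:310,170:450],None,fx=2.6,fy=2.6,interpolation=2)[:,:,::-1])
p,d,W,ray,o=wrist('w9')
m=(W[...,2]>.11)&(abs(W[...,0]-.5)<.12)&(abs(W[...,1]-.2)<.05)
for v in range(180,360,12):
    print(v,np.round(W[v,318],3), np.round(p[v,318]))
E
```

```text
t 8.4 pos [454.9 195.9 128.9] yaw -177.47 tilt z [ 0.092  0.025 -0.995] F [ 0.8  0.  -2.7] w 0.574
shift [ -5.2   2.1 -20.7] turn 0.03
180 [0.46  0.199 0.001] [81 76 65]
192 [0.472 0.199 0.   ] [79 73 64]
204 [0.478 0.199 0.015] [75 70 64]
216 [0.478 0.199 0.038] [75 70 66]
228 [0.478 0.198 0.059] [68 60 55]
240 [0.478 0.198 0.076] [73 65 58]
252 [0.431 0.194 0.161] [39 38 32]
264 [0.435 0.194 0.164] [43 42 36]
276 [0.441 0.194 0.164] [43 41 35]
288 [0.448 0.195 0.165] [43 41 37]
300 [0.455 0.195 0.165] [44 42 37]
312 [0.462 0.195 0.165] [46 43 38]
324 [0.471 0.196 0.165] [44 42 37]
336 [0.48  0.196 0.164] [44 42 37]
348 [0.491 0.197 0.164] [109 104  91]
```

View pics/s2.png

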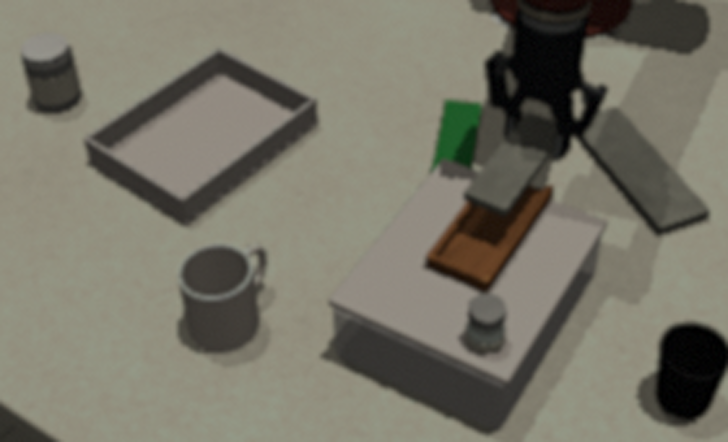

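```bash
python3 - <<'E'
from h import *
go(.4592,.1982,.087,182.5)
p,d,W,ray,o=wrist('w10')
s=state(); q=np.array(s["tool_rot"]); m=R.from_quat(q[[1,2,3,0]]).as_matrix()
L=(W-np.array(s["tool_pos"]))@m*1000
for sg in(1,-1):
    k=(L[...,1]*sg>25)&(L[...,1]*sg<45)&(abs(L[...,0])<25)&(L[...,2]>-45)&(L[...,2]<25)
    v,u=np.nonzero(k); print(sg,k.sum(), np.percentile(L[k],[1,50,99],axis=0).round(1).tolist(), np.sort(L[k][:,2])[-12:].round(1))
k=(abs(L[...,1])<22)&(abs(L[...,0])<25)&(L[...,2]>-60)&(L[...,2]<-5)
print("stone top in tool z", np.percentile(L[k][:,2],[5,50,95]).round(1),k.sum())
E
```

```text
t 8.5 pos [458.  196.7 132.8] yaw -177.48 tilt z [ 0.101  0.028 -0.995] F [ 0.1 -0.6 -2.4] w 0.572
shift [ 3.4  0.4 45.7] turn 0.02
1 848 [[-4.5, 25.1, -44.8], [8.0, 29.7, -32.2], [11.4, 37.7, -10.8]] [-11.2 -11.  -10.9 -10.8 -10.8 -10.5 -10.5  -9.7  -9.5  -9.3  -8.4  -7.9]
-1 1036 [[-10.4, -38.2, -44.8], [6.8, -29.3, -34.1], [13.1, -25.0, -11.6]] [-11.6 -11.6 -11.3 -11.2 -11.1 -11.1 -11.  -10.2  -9.8  -9.1  -9.1  -7.9]
stone top in tool z [-34.8 -32.4 -27.3] 9017
```

Request:
{"name": "step_arm", "arguments": {"steps": [[2, 0, 15, 0], [2, 0.5, 15, 0], [0.5, 0, 8, 0], [0.5, 0, 5, 0]]}}

```text
time: 8.95
tool_pos: [0.4551, 0.1976, 0.0846]
tool_rot: [0.049, -0.023, 0.998, 0.012]
contact_force: [-0.3, -0.3, -2.4]
gripper_width: 0.576
```

```bash
python3 -c "
from h import *
go(.4592,.1982,.082,182.5)"
```

```text
t 8.95 pos [455.1 197.6  84.6] yaw -177.48 tilt z [ 0.097  0.027 -0.995] F [-0.3 -0.3 -2.4] w 0.576
shift [-3.9  0.3  3. ] turn 0.02
```

Request:
{"name": "step_arm", "arguments": {"steps": [[0, 0, 2, 0], [0, 0, 2, 0]]}}

```text
time: 9.15
tool_pos: [0.4565, 0.198, 0.0816]
tool_rot: [0.049, -0.023, 0.998, 0.012]
contact_force: [-3.3, -0.7, 13.2]
gripper_width: 0.575
```

Request:
{"name": "step_arm", "arguments": {"steps": [[0, 0, 1.5, 0]]}}

```text
time: 9.25
tool_pos: [0.4581, 0.1984, 0.0818]
tool_rot: [0.051, -0.023, 0.998, 0.013]
contact_force: [-0.8, 0.4, -0.3]
gripper_width: 0.576
```

```bash
python3 -c "
from h import *
go(.4592,.1982,.082,182.5)
p,d,W,ray,o=wrist('w11'); fit(p,W)"
```

```text
t 9.25 pos [458.1 198.4  81.8] yaw -177.48 tilt z [ 0.101  0.028 -0.994] F [-0.8  0.4 -0.3] w 0.576
shift [-1.2 -0.3 -0.1] turn 0.02
wood 234 px u 262 374 v 320 354 rect ((496.5171813964844, 197.82220458984375), (31.23737907409668, 59.73557662963867), 3.429368495941162) z 0.10097390005777496 x [479.33492722 512.99877274] y [167.96137611 226.74625511]
stone 11658 px u 232 405 v 251 355 rect ((464.28143310546875, 197.11944580078125), (67.25342559814453, 75.93299102783203), 1.8594034910202026) z 0.11229693140070043 x [430.68128021 495.0408992 ] y [161.94872513 231.7890641 ]
```

Request:
{"name": "step_arm", "arguments": {"steps": [[0, 0, 0, 0], [0, 0, 0, 0], [0, 0, -4, 0], [0, 0, -4, 0], [0, 0, 0, 0]], "claw": 80}}

```text
time: 9.8
tool_pos: [0.4588, 0.1985, 0.0921]
tool_rot: [0.053, -0.023, 0.998, 0.013]
contact_force: [-0.2, 0.7, -0.0]
gripper_width: 0.799
```

```bash
python3 -c "
from h import *
go(.458,.1982,.093,182.5)
p,d,W,ray,o=wrist('w12'); fit(p,W)"
```

```text
t 9.8 pos [458.8 198.5  92.1] yaw -177.49 tilt z [ 0.105  0.029 -0.994] F [-0.2  0.7 -0. ] w 0.799
shift [ 0.7 -0.3 -1. ] turn 0.01
wood 1436 px u 245 380 v 301 359 rect ((498.9065856933594, 193.48504638671875), (47.61110305786133, 84.88887023925781), 8.784394264221191) z 0.11119334538232972 x [476.02026138 523.92820282] y [159.33944283 233.11753731]
stone 11455 px u 261 374 v 238 355 rect ((471.47479248046875, 198.2919464111328), (82.29434204101562, 51.362789154052734), 2.865161657333374) z 0.11228578838710723 x [430.81142487 509.48640442] y [172.19014252 223.14206604]
```

Request:
{"name": "step_arm", "arguments": {"steps": [[0, 0, 0.5, 0], [0, 0, 0.7, 0], [0, 0, 0.5, 0], [0, 0, 0, 0]], "claw": 0}}

```text
time: 10.25
tool_pos: [0.4595, 0.1986, 0.0916]
tool_rot: [0.053, -0.023, 0.998, 0.013]
contact_force: [-0.4, 0.2, 1.7]
gripper_width: 0.572
```

```bash
python3 -c "
from h import *
go(.458,.1982,.093,182.5)"
```

```text
t 10.25 pos [459.5 198.6  91.6] yaw -177.48 tilt z [ 0.106  0.029 -0.994] F [-0.4  0.2  1.7] w 0.572
shift [ 1.3 -0.3 -1.5] turn 0.02
```

Request:
{"name": "step_arm", "arguments": {"steps": [[-0.5, 0, -4, 0], [-1, 0, -8, 0], [-1, 0, -10, 0]]}}

```text
time: 10.55
tool_pos: [0.4562, 0.1973, 0.1104]
tool_rot: [0.049, -0.023, 0.998, 0.012]
contact_force: [0.3, 0.6, -2.5]
gripper_width: 0.567
```

```bash
cat >> h.py <<'E'
def tip(W):
    s=state(); q=np.array(s["tool_rot"]); m=R.from_quat(q[[1,2,3,0]]).as_matrix()
    L=(W-np.array(s["tool_pos"]))@m*1000
    for sg in(1,-1):
        k=(L[...,1]*sg>25)&(L[...,1]*sg<45)&(abs(L[...,0])<25)&(L[...,2]>-45)&(L[...,2]<25)
        print("tip",np.sort(L[k][:,2])[-12::3].round(1))
    k=(abs(L[...,1])<22)&(abs(L[...,0])<50)&(L[...,2]>-60)&(L[...,2]<10)
    w=W[k]; A=np.c_[w[:,:2]-w[:,:2].mean(0),np.ones(len(w))]; c=np.linalg.lstsq(A,w[:,2],rcond=None)[0]
    print("stone top tool z",np.percentile(L[k][:,2],[5,50,95]).round(1),"slope x,y",c[:2].round(3),"z",c[2].round(4),cv2.minAreaRect((w[:,:2]*1000).astype(np.float32)))
E
python3 -c "
from h import *
go(.458,.1982,.093,182.5)
p,d,W,ray,o=wrist('w13'); tip(W);go(.458,.1982,.093,182.5)"
```

```text
t 10.55 pos [456.2 197.3 110.4] yaw -177.47 tilt z [ 0.097  0.027 -0.995] F [ 0.3  0.6 -2.5] w 0.567
shift [-0.1  0.4 17.6] turn 0.03
tip [-6.8 -6.4 -6.1 -4.9]
tip [-7.3 -7.1 -6.3 -4.8]
stone top tool z [-21.4 -18.  -13. ] slope x,y [ 0.019 -0.001] z 0.1305 ((467.0201416015625, 197.73019409179688), (77.99102020263672, 44.19914245605469), 2.673022508621216)
t 10.6 pos [457.6 197.6 112.7] yaw -177.48 tilt z [ 0.101  0.028 -0.995] F [ 1.4 -0.1 -0.5] w 0.571
shift [ 1.5  0.1 19.7] turn 0.02
```

Request:
{"name": "step_arm", "arguments": {"steps": [[-2, 0, -15, 0], [-2, 0, -25, 0], [-2, 0, -30, 0], [0, 0, -10, 0]]}}

```text
time: 11.0
tool_pos: [0.4538, 0.1952, 0.1942]
tool_rot: [0.049, -0.022, 0.998, 0.012]
contact_force: [1.4, 0.6, -2.3]
gripper_width: 0.571
```

```bash
python3 -c "
from h import *
go(.497,-.2265,.19,175.3)"
```

```text
t 11.0 pos [453.8 195.2 194.2] yaw -177.48 tilt z [ 0.096  0.027 -0.995] F [ 1.4  0.6 -2.3] w 0.571
shift [ -24.1 -423.2   -2.9] turn 7.22
```

Request:
{"name": "step_arm", "arguments": {"steps": [[-3, -25, 1, 1], [-3, -35, 1, 1], [-3, -40, 1, 1], [-3, -40, 1, 1], [-3, -40, 1, 1], [-3, -40, 1, 1], [-3, -40, 1, 1], [-3, -35, 1, 0]]}}

```text
time: 11.8
tool_pos: [0.4733, -0.1055, 0.1789]
tool_rot: [0.05, 0.036, 0.998, 0.017]
contact_force: [0.7, 0.2, -3.7]
gripper_width: 0.568
```

```bash
python3 -c "
from h import *
go(.497,-.2265,.19,175.3)"
```

```text
t 11.8 pos [ 473.3 -105.5  178.9] yaw 175.77 tilt z [ 0.101  0.03  -0.994] F [ 0.7  0.2 -3.7] w 0.568
shift [ -33.5 -118.5  -12.2] turn 0.47
```

Request:
{"name": "step_arm", "arguments": {"steps": [[-9, -35, -1, 0.4], [-9, -35, -1, 0], [-9, -30, -1, 0], [-6, -12, 0, 0], [0, 0, 0, 0]]}}

```text
time: 12.3
tool_pos: [0.4947, -0.2282, 0.1765]
tool_rot: [0.047, 0.043, 0.998, 0.017]
contact_force: [0.6, 1.1, -2.2]
gripper_width: 0.571
```

```bash
python3 - <<'E'
from h import *
go(.497,-.2265,.1,175.3)
p,d,W,ray,o=wrist('w14'); tip(W)
f,dd=grab_frame("top"); T=cloud("top",dd)
m=(T[...,2]>.035)&(T[...,2]<.055)&(abs(T[...,0]-.545)<.16)&(abs(T[...,1]+.23)<.12)
print(m.sum(),cv2.minAreaRect((T[m][:,:2]*1000).astype(np.float32)))
m=(W[...,2]>.036)&(W[...,2]<.052)&(abs(W[...,0]-.545)<.16)&(abs(W[...,1]+.23)<.12)
print(m.sum(),cv2.minAreaRect((W[m][:,:2]*1000).astype(np.float32)))
E
```

```text
t 12.3 pos [ 494.7 -228.2  176.5] yaw 174.93 tilt z [ 0.096  0.03  -0.995] F [ 0.6  1.1 -2.2] w 0.571
shift [ 4.9 -1.  76.3] turn -0.37
tip [-9.  -8.5 -7.9 -7.3]
tip [-9.6 -9.1 -8.2 -7.9]
stone top tool z [-23.6 -20.4 -15.6] slope x,y [0.016 0.016] z 0.1965 ((504.6990051269531, -228.9398956298828), (44.38761901855469, 75.83932495117188), 84.92584991455078)
400 ((544.371826171875, -230.60421752929688), (180.37643432617188, 240.32530212402344), 85.05878448486328)
3590 ((544.6302490234375, -230.60250854492188), (180.8040771484375, 239.2125701904297), 84.9410629272461)
```

View pics/w14.png

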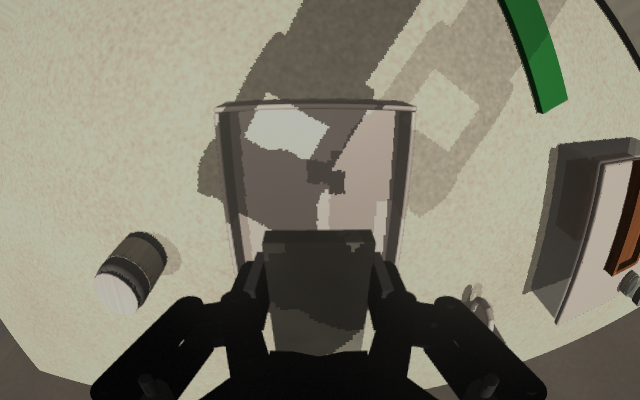

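Request:
{"name": "step_arm", "arguments": {"steps": [[1, 0.5, 20, 0], [3, 0.5, 30, 0], [3, 0, 30, 0], [3, 0, 30, 0], [2.5, 0, 25, 0], [1, 0, 10, 0], [0, 0, 1, 0]]}}

```text
time: 13.1
tool_pos: [0.4964, -0.2092, 0.0276]
tool_rot: [0.049, 0.036, 0.998, 0.018]
contact_force: [0.1, -0.1, -2.4]
gripper_width: 0.568
```

```bash
python3 -c "
from h import *
go(.497,-.2267,.0,175.0)
p,d,W,ray,o=wrist('w15'); tip(W); go(.497,-.2267,.0,175.0)"
```

```text
t 13.1 pos [ 496.4 -209.2   27.6] yaw 175.76 tilt z [ 0.099  0.033 -0.995] F [ 0.1 -0.1 -2.4] w 0.568
shift [  0.7 -18.5  26.9] turn 0.76
tip [24.9 25.  25.  25. ]
tip [22.5 22.5 22.5 22.7]
stone top tool z [-22.9 -19.7 -14.8] slope x,y [0.021 0.01 ] z 0.0476 ((506.52508544921875, -210.8325958251953), (44.194969177246094, 76.7266845703125), 85.80596923828125)
t 13.15 pos [ 496.6 -209.3   28.1] yaw 175.76 tilt z [ 0.099  0.032 -0.995] F [-0.5  1.3 -2.9] w 0.572
shift [  1.  -18.4  27.4] turn 0.76
```

Request:
{"name": "step_arm", "arguments": {"steps": [[0, -6, 1, 0.7], [0, -8, 1, 0], [0, -4, 1, 0], [0, 0, 4, 0]]}}

```text
time: 13.55
tool_pos: [0.4999, -0.231, 0.0264]
tool_rot: [0.054, 0.042, 0.998, 0.015]
contact_force: [-0.0, 0.5, -3.2]
gripper_width: 0.57
```

```bash
python3 -c "
from h import *
go(.497,-.2267,.0,175.0)
p,d,W,ray,o=wrist('w16'); tip(W); go(.497,-.2267,.0,175.0)"
```

```text
t 13.55 pos [ 499.9 -231.    26.4] yaw 175.06 tilt z [ 0.109  0.026 -0.994] F [-0.   0.5 -3.2] w 0.57
shift [ 6.   3.1 26. ] turn 0.06
tip [23.3 23.5 23.6 24.1]
tip [20.1 20.3 20.4 20.5]
stone top tool z [-24.3 -21.  -16.3] slope x,y [0.031 0.005] z 0.0464 ((509.561767578125, -231.93014526367188), (44.35055160522461, 75.78960418701172), 85.24092864990234)
t 13.6 pos [ 499.5 -230.5   25.4] yaw 175.06 tilt z [ 0.107  0.027 -0.994] F [ 0.7 -0.1 -3.1] w 0.567
shift [ 5.4  2.7 25.1] turn 0.06
```

Request:
{"name": "step_arm", "arguments": {"steps": [[1.5, 1, 9, 0], [1.5, 0.5, 9, 0], [1, 0, 5, 0], [0.5, 0, 2, 0]]}}

```text
time: 14.0
tool_pos: [0.4992, -0.229, 0.0033]
tool_rot: [0.053, 0.042, 0.998, 0.016]
contact_force: [-13.0, 7.4, 27.5]
gripper_width: 0.572
```

Request:
{"name": "step_arm", "arguments": {"steps": [[0.5, 0, 2.5, 0]]}}

```text
time: 14.1
tool_pos: [0.4992, -0.229, 0.0034]
tool_rot: [0.052, 0.042, 0.998, 0.016]
contact_force: [-11.7, 7.7, 23.2]
gripper_width: 0.569
```

```bash
python3 -c "
from h import *
go(.497,-.2267,-.003,175.0)
p,d,W,ray,o=wrist('w17'); tip(W); go(.497,-.2267,-.003,175.0)"
```

```text
t 14.1 pos [ 499.2 -229.     3.4] yaw 175.12 tilt z [ 0.105  0.027 -0.994] F [-11.7   7.7  23.2] w 0.569
shift [3.1 1.9 6.2] turn 0.12
tip [0.5 0.5 0.7 1. ]
tip [-2.7 -2.7 -2.5 -2.4]
stone top tool z [-23.2 -18.   -4.5] slope x,y [ 0.233 -0.018] z 0.0178 ((498.0212707519531, -229.3372344970703), (44.687469482421875, 98.69730377197266), 85.16474151611328)
t 14.15 pos [ 499.2 -229.     3.5] yaw 175.12 tilt z [ 0.105  0.027 -0.994] F [-11.1   5.8  21.5] w 0.565
shift [3.1 1.9 6.2] turn 0.12
```

Request:
{"name": "step_arm", "arguments": {"steps": [[0, 0, -0.5, 0]]}}

```text
time: 14.25
tool_pos: [0.4992, -0.2289, 0.0046]
tool_rot: [0.052, 0.041, 0.998, 0.016]
contact_force: [0.5, -0.2, -2.7]
gripper_width: 0.565
```

```bash
python3 -c "
from h import *
go(.497,-.2267,-.003,175.0)
p,d,W,ray,o=wrist('w18')
for v in range(180,350,8): print(v,W[v,318].round(4),p[v,318])
f,dd=grab_frame('scene'); S=cloud('scene',dd)
m=(abs(S[...,0]-.56)<.06)&(abs(S[...,1]+.235)<.015)
for x in np.arange(.50,.66,.01):
  k=m&(abs(S[...,0]-x)<.005); print(x.round(3),np.nanmedian(S[k][:,2]).round(4) if k.any() else None,k.sum())
cv2.imwrite('pics/s3.png',cv2.resize(f[130:260,170:330],None,fx=4.5,fy=4.5,interpolation=2)[:,:,::-1])"
```

```text
t 14.25 pos [ 499.2 -228.9    4.6] yaw 175.14 tilt z [ 0.105  0.028 -0.994] F [ 0.5 -0.2 -2.7] w 0.565
shift [3.2 1.7 7.4] turn 0.14
180 [ 0.4511 -0.2258  0.006 ] [230 219 205]
188 [ 0.4556 -0.2261  0.0045] [230 219 204]
196 [ 0.4595 -0.2265  0.0051] [229 216 203]
204 [ 0.4631 -0.2268  0.0061] [228 216 201]
212 [ 0.4682 -0.2271  0.0043] [107  98  90]
220 [ 0.4721 -0.2275  0.0052] [105  98  89]
228 [ 0.4767 -0.2279  0.0051] [103  95  87]
236 [ 0.4728 -0.228   0.019 ] [61 57 51]
244 [ 0.4728 -0.2282  0.0257] [66 62 55]
252 [ 0.477  -0.2286  0.0256] [65 62 56]
260 [ 0.4808 -0.2289  0.0263] [63 60 53]
268 [ 0.4862 -0.2293  0.0251] [63 61 54]
276 [ 0.491  -0.2297  0.0249] [62 60 52]
284 [ 0.4952 -0.2301  0.0257] [62 60 53]
292 [ 0.5004 -0.2305  0.0256] [63 60 53]
300 [ 0.5061 -0.2309  0.0252] [62 60 53]
308 [ 0.5116 -0.2314  0.0252] [63 60 53]
316 [ 0.5176 -0.2319  0.025 ] [61 58 52]
324 [ 0.5243 -0.2324  0.0247] [89 85 74]
332 [ 0.5299 -0.2329  0.0255] [88 85 75]
340 [ 0.5377 -0.2335  0.0248] [90 86 76]
348 [ 0.545  -0.2341  0.0249] [90 86 75]
0.5 0.1044 37
0.51 0.2068 172
0.52 0.1584 97
0.53 0.0259 20
0.54 0.0253 17
0.55 0.0267 16
0.56 0.0256 14
0.57 0.0268 19
0.58 0.0261 19
0.59 0.0244 22
0.6 0.0253 17
0.61 0.0253 18
0.62 0.0178 16
0.63 None 0
0.64 None 0
0.65 None 0
0.66 None 0
```

View pics/s3.png

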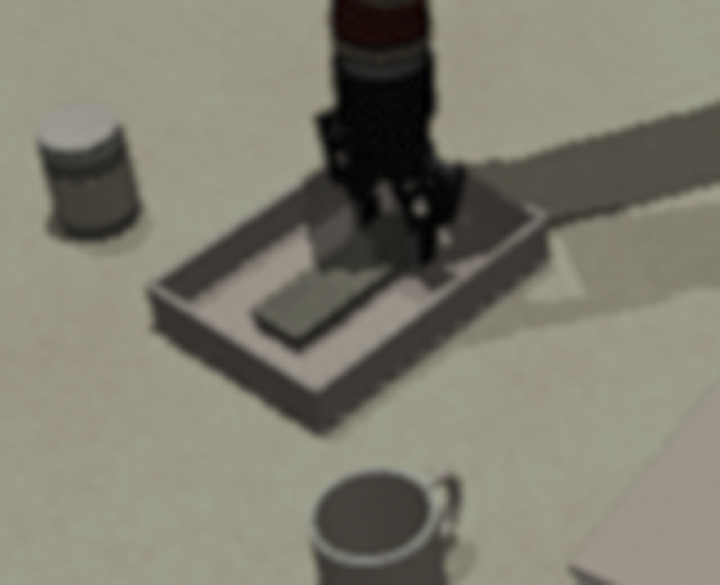

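Request:
{"name": "step_arm", "arguments": {"steps": [[-1, 0, -10, 0], [-3, 0, -30, 0], [-3, 0, -35, 0], [-3, 0, -35, 0], [-3, 0, -30, 0], [0, 0, -8, 0]]}}

```text
time: 14.95
tool_pos: [0.493, -0.2314, 0.1515]
tool_rot: [0.047, 0.041, 0.998, 0.019]
contact_force: [-0.3, -0.8, -3.1]
gripper_width: 0.57
```

```bash
python3 -c "
from h import *
go(.4616,.124,.16,183.6)"
```

```text
t 14.95 pos [ 493.  -231.4  151.5] yaw 175.13 tilt z [ 0.095  0.035 -0.995] F [-0.3 -0.8 -3.1] w 0.57
shift [ 60.4 351.7   0.9] turn -8.47
```

Request:
{"name": "step_arm", "arguments": {"steps": [[5, 25, -1, -1], [5, 40, -1, -1], [5, 40, -1, -1], [5, 40, -1, -1], [3, 40, -1, -1], [3, 40, -1, -1], [3, 40, 0, -1], [3, 35, 0, -1]]}}

```text
time: 15.75
tool_pos: [0.4606, 0.076, 0.1569]
tool_rot: [0.043, -0.026, 0.999, 0.017]
contact_force: [0.2, 0.3, -2.2]
gripper_width: 0.569
```

```bash
python3 -c "
from h import *
go(.4616,.124,.15,183.6)"
```

```text
t 15.75 pos [460.6  76.  156.9] yaw -177.13 tilt z [ 0.085  0.036 -0.996] F [ 0.2  0.3 -2.2] w 0.569
shift [-2.8 47.7  8.7] turn -0.73
```

Request:
{"name": "step_arm", "arguments": {"steps": [[-1, 22, 1, -0.6], [0, 12, 1, 0], [0, 3, 2, 0], [0, 0, 1, 0]]}}

```text
time: 16.15
tool_pos: [0.4545, 0.1189, 0.1464]
tool_rot: [0.038, -0.035, 0.999, 0.017]
contact_force: [1.0, 0.2, -2.9]
gripper_width: 0.567
```

```bash
python3 -c "
from h import *
go(.4616,.124,.1,183.6); p,d,W,ray,o=wrist('w19'); tip(W); go(.4616,.124,.1,183.6)"
```

```text
t 16.15 pos [454.5 118.9 146.4] yaw -176.04 tilt z [ 0.075  0.037 -0.996] F [ 1.   0.2 -2.9] w 0.567
shift [-3.8  3.1 47. ] turn 0.36
tip [-9.2 -8.9 -7.5 -7.2]
tip [-9.7 -9.4 -9.2 -7.6]
stone top tool z [-23.7 -20.4 -15.6] slope x,y [0.    0.005] z 0.1664 ((464.9105224609375, 118.66203308105469), (76.3211669921875, 44.28656005859375), 3.917949914932251)
t 16.2 pos [454.3 118.6 146.1] yaw -176.08 tilt z [ 0.074  0.037 -0.997] F [-0.9 -0.1 -3.3] w 0.574
shift [-4.1  3.4 46.7] turn 0.32
```

Request:
{"name": "step_arm", "arguments": {"steps": [[0, 4, 15, 0.3], [0, 2, 18, 0], [-1, 0, 12, 0], [0, 0, 3, 0]]}}

```text
time: 16.6
tool_pos: [0.4595, 0.1233, 0.0966]
tool_rot: [0.038, -0.03, 0.999, 0.017]
contact_force: [0.5, 0.4, -2.5]
gripper_width: 0.57
```

```bash
python3 -c "
from h import *
go(.4616,.124,.0836,183.6); p,d,W,ray,o=wrist('w20'); tip(W); go(.4616,.124,.0836,183.6)
for v in range(200,350,10): print(v,W[v,318].round(4))"
```

```text
t 16.6 pos [459.5 123.3  96.6] yaw -176.68 tilt z [ 0.075  0.036 -0.997] F [ 0.5  0.4 -2.5] w 0.57
shift [-1.1  0.2 13.1] turn -0.28
tip [-9.  -8.7 -8.3 -7.2]
tip [-9.2 -9.  -8.6 -7.4]
stone top tool z [-23.4 -20.1 -15.3] slope x,y [0.    0.005] z 0.1166 ((469.9541320800781, 123.26008605957031), (76.37626647949219, 44.25082015991211), 3.312774419784546)
t 16.65 pos [459.4 123.3  96.6] yaw -176.68 tilt z [ 0.075  0.036 -0.997] F [-0.2 -0.1 -3.4] w 0.569
shift [-1.2  0.2 13.1] turn -0.28
200 [0.4631 0.1255 0.0006]
210 [ 4.724e-01  1.261e-01 -2.000e-04]
220 [ 4.818e-01  1.267e-01 -3.000e-04]
230 [0.4826 0.1262 0.0157]
240 [0.4329 0.1203 0.1162]
250 [0.4376 0.1206 0.117 ]
260 [nan nan nan]
270 [0.4478 0.1212 0.1178]
280 [0.4548 0.1216 0.1163]
290 [0.4598 0.1219 0.1177]
300 [0.4661 0.1223 0.1179]
310 [0.4738 0.1228 0.117 ]
320 [0.482  0.1233 0.116 ]
330 [0.4884 0.1236 0.1173]
340 [0.4977 0.1242 0.1165]
```

View pics/w20.png

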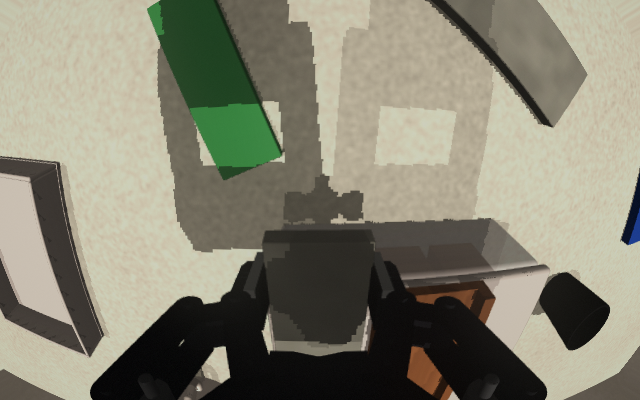

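Request:
{"name": "step_arm", "arguments": {"steps": [[0, 0, 6, 0], [0, 0, 4, 0], [0, 0, 1.5, 0]]}}

```text
time: 16.95
tool_pos: [0.462, 0.1229, 0.0862]
tool_rot: [0.04, -0.029, 0.999, 0.017]
contact_force: [-0.4, 0.6, -1.1]
gripper_width: 0.575
```

Request:
{"name": "step_arm", "arguments": {"steps": [[0, 0, 1.5, 0]]}}

```text
time: 17.05
tool_pos: [0.4628, 0.123, 0.0855]
tool_rot: [0.041, -0.029, 0.999, 0.017]
contact_force: [-0.9, 0.8, 0.6]
gripper_width: 0.571
```

```bash
python3 -c "
from h import *
go(.4616,.124,.0836,183.6); p,d,W,ray,o=wrist('w21'); tip(W); go(.4616,.124,.0836,183.6)"
```

```text
t 17.05 pos [462.8 123.   85.5] yaw -176.76 tilt z [ 0.08   0.036 -0.996] F [-0.9  0.8  0.6] w 0.571
shift [1.3 1.  1.8] turn -0.36
tip [-9.3 -8.2 -7.5 -6.7]
tip [-9.2 -8.6 -7.5 -6.2]
stone top tool z [-23.2 -20.2 -15.9] slope x,y [0.021 0.006] z 0.1055 ((473.1878356933594, 122.984619140625), (76.42366027832031, 44.15920639038086), 3.246722936630249)
t 17.1 pos [462.9 123.   85.4] yaw -176.76 tilt z [ 0.08   0.036 -0.996] F [-1.  -0.7 -0.5] w 0.567
shift [1.4 1.  1.7] turn -0.36
```

Request:
{"name": "step_arm", "arguments": {"steps": [[0, 0, 1.8, 0]]}}

```text
time: 17.2
tool_pos: [0.4639, 0.1232, 0.0846]
tool_rot: [0.042, -0.029, 0.999, 0.017]
contact_force: [-1.0, 0.4, 0.6]
gripper_width: 0.571
```

Request:
{"name": "step_arm", "arguments": {"steps": [[0, 0, 1.8, 0]]}}

```text
time: 17.3
tool_pos: [0.4647, 0.1233, 0.0837]
tool_rot: [0.043, -0.029, 0.999, 0.017]
contact_force: [-5.5, -0.3, 8.6]
gripper_width: 0.569
```

Request:
{"name": "step_arm", "arguments": {"steps": [[0, 0, 0.5, 0], [0, 0, 0, 0], [0, 0, -3, 0], [0, 0, -3, 0], [0, 0, 0, 0]], "claw": 80}}

```text
time: 17.8
tool_pos: [0.4651, 0.1234, 0.0904]
tool_rot: [0.044, -0.029, 0.998, 0.017]
contact_force: [1.2, -0.3, -0.3]
gripper_width: 0.797
```

```bash
python3 -c "
from h import *
go(.4635,.124,.0925,183.6); p,d,W,ray,o=wrist('w22'); tip(W); go(.4635,.124,.0925,183.6)"
```

```text
t 17.8 pos [465.1 123.4  90.4] yaw -176.74 tilt z [ 0.086  0.037 -0.996] F [ 1.2 -0.3 -0.3] w 0.797
shift [ 1.4  0.8 -2.2] turn -0.34
tip [24.3 24.4 24.5 24.9]
tip [3.8 4.1 4.8 5.3]
stone top tool z [-16.4 -13.6  -9.4] slope x,y [ 0.033 -0.   ] z 0.1037 ((475.4304504394531, 123.55243682861328), (77.21349334716797, 44.1947021484375), 3.204221487045288)
t 17.85 pos [465.  123.4  90.2] yaw -176.74 tilt z [ 0.086  0.037 -0.996] F [0.7 0.4 0.2] w 0.805
shift [ 1.3  0.8 -2.4] turn -0.34
```

Request:
{"name": "step_arm", "arguments": {"steps": [[1, 0.5, -1, 0], [0.5, 0, 0.6, 0], [0, 0, 0.6, 0], [0, 0, 0.3, 0], [0, 0, 0, 0]], "claw": 0}}

```text
time: 18.35
tool_pos: [0.4639, 0.1238, 0.0918]
tool_rot: [0.044, -0.029, 0.998, 0.017]
contact_force: [-0.6, -0.5, 1.3]
gripper_width: 0.567
```

```bash
python3 -c "
from h import *
go(.4635,.124,.0925,183.6)"
```

```text
t 18.35 pos [463.9 123.8  91.8] yaw -176.73 tilt z [ 0.087  0.036 -0.996] F [-0.6 -0.5  1.3] w 0.567
shift [ 0.3  0.3 -0.8] turn -0.33
```

Request:
{"name": "step_arm", "arguments": {"steps": [[-0.5, 0, -4, 0], [-1, 0, -8, 0], [-1, 0, -15, 0], [-2, 0, -20, 0]]}}

```text
time: 18.75
tool_pos: [0.4592, 0.1219, 0.1338]
tool_rot: [0.037, -0.029, 0.999, 0.017]
contact_force: [-0.4, -0.0, -1.8]
gripper_width: 0.565
```

```bash
python3 -c "
from h import *
go(.498,-.2267,.17,175.0); p,d,W,ray,o=wrist('w23'); tip(W); go(.498,-.2267,.17,175.0)"
```

```text
t 18.75 pos [459.2 121.9 133.8] yaw -176.72 tilt z [ 0.073  0.035 -0.997] F [-0.4 -0.  -1.8] w 0.565
shift [ -21.4 -349.1  -45.5] turn 8.28
tip [-3.8 -3.6 -2.9 -2.8]
tip [-3.8 -3.4 -2.9 -2.2]
stone top tool z [-10.9  -7.5  -2.7] slope x,y [0.007 0.008] z 0.1457 ((471.95697021484375, 122.52178192138672), (79.15219116210938, 44.15206527709961), 3.3601081371307373)
t 18.8 pos [461.9 122.1 138.3] yaw -176.72 tilt z [ 0.08   0.036 -0.996] F [ 2.6  1.3 -0.3] w 0.56
shift [ -18.6 -349.2  -41.1] turn 8.28
```

Request:
{"name": "step_arm", "arguments": {"steps": [[-2, -5, -15, 0], [-2, -25, -12, 1], [-4, -35, 0, 1], [-4, -40, 0, 1], [-3, -40, 0, 1], [-3, -40, 0, 1], [-3, -40, 0, 1], [-3, -35, 0, 1]]}}

```text
time: 19.6
tool_pos: [0.4855, -0.1434, 0.1576]
tool_rot: [0.041, 0.029, 0.999, 0.02]
contact_force: [0.5, 1.0, -2.8]
gripper_width: 0.563
```

```bash
python3 -c "
from h import *
go(.498,-.2267,.17,175.0)"
```

```text
t 19.6 pos [ 485.5 -143.4  157.6] yaw 176.53 tilt z [ 0.082  0.038 -0.996] F [ 0.5  1.  -2.8] w 0.563
shift [-18.5 -81.8 -14.5] turn 1.53
```

Request:
{"name": "step_arm", "arguments": {"steps": [[-6, -30, 0, 1], [-5, -25, 0, 0.4], [-3, -12, 0, 0], [-1, -3, 1, 0], [0, 0, 1, 0]]}}

```text
time: 20.1
tool_pos: [0.4941, -0.2205, 0.1507]
tool_rot: [0.039, 0.045, 0.998, 0.021]
contact_force: [-0.7, -0.4, -1.8]
gripper_width: 0.56
```

```bash
python3 -c "
from h import *
go(.498,-.2267,.04,175.0)"
```

```text
t 20.1 pos [ 494.1 -220.5  150.7] yaw 174.69 tilt z [ 0.079  0.038 -0.996] F [-0.7 -0.4 -1.8] w 0.56
shift [  4.  -10.8 110.4] turn -0.31
```

Request:
{"name": "step_arm", "arguments": {"steps": [[1, -4, 20, -0.3], [2, -3, 28, 0], [2, -3, 28, 0], [1, -1, 20, 0], [1, 0, 8, 0], [0, 0, 1, 0]]}}

```text
time: 20.7
tool_pos: [0.4962, -0.2195, 0.0429]
tool_rot: [0.04, 0.038, 0.998, 0.022]
contact_force: [0.0, -0.1, -2.0]
gripper_width: 0.563
```

```bash
python3 -c "
from h import *
go(.498,-.2267,.005,175.0); p,d,W,ray,o=wrist('w24'); tip(W); go(.498,-.2267,.005,175.0)"
```

```text
t 20.7 pos [ 496.2 -219.5   42.9] yaw 175.54 tilt z [ 0.082  0.04  -0.996] F [ 0.  -0.1 -2. ] w 0.563
shift [ 0.6 -8.8 37.6] turn 0.54
tip [-8.  -7.5 -6.8 -6.5]
tip [-7.8 -7.2 -7.  -6.5]
stone top tool z [-14.6 -11.4  -7. ] slope x,y [0.016 0.018] z 0.0547 ((507.5101013183594, -220.96945190429688), (44.348087310791016, 76.25013732910156), 85.46658325195312)
t 20.75 pos [ 496.4 -219.6   43.3] yaw 175.54 tilt z [ 0.082  0.04  -0.996] F [-0.3 -0.  -3.1] w 0.563
shift [ 0.9 -8.7 38. ] turn 0.54
```

Request:
{"name": "step_arm", "arguments": {"steps": [[0, -5, 10, 0.4], [1, -3, 12, 0], [1, 0, 8, 0], [0, 0, 2, 0]]}}

```text
time: 21.15
tool_pos: [0.4994, -0.2279, 0.0126]
tool_rot: [0.043, 0.041, 0.998, 0.02]
contact_force: [-0.7, 0.4, -1.6]
gripper_width: 0.562
```

```bash
python3 -c "
from h import *
go(.498,-.2267,.005,175.0); p,d,W,ray,o=wrist('w25'); tip(W); go(.498,-.2267,.005,175.0)"
```

```text
t 21.15 pos [ 499.4 -227.9   12.6] yaw 175.17 tilt z [ 0.088  0.036 -0.995] F [-0.7  0.4 -1.6] w 0.562
shift [2.1 0.8 7.5] turn 0.17
tip [10.3 10.4 10.5 10.7]
tip [6.5 6.5 6.8 6.9]
stone top tool z [-14.8 -10.    5.4] slope x,y [ 0.241 -0.022] z 0.0186 ((499.1901550292969, -228.2404022216797), (44.82802963256836, 98.85208892822266), 85.00720977783203)
t 21.2 pos [ 499.4 -228.    12.7] yaw 175.17 tilt z [ 0.089  0.036 -0.995] F [ 0.2  0.3 -3.3] w 0.559
shift [2.2 0.9 7.6] turn 0.17
```

Request:
{"name": "step_arm", "arguments": {"steps": [[0.5, 0, 3, 0], [0.5, 0, 3, 0]]}}

```text
time: 21.4
tool_pos: [0.4995, -0.2282, 0.0069]
tool_rot: [0.044, 0.041, 0.998, 0.019]
contact_force: [-0.4, -0.1, -2.8]
gripper_width: 0.566
```

Request:
{"name": "step_arm", "arguments": {"steps": [[0, 0, 2, 0]]}}

```text
time: 21.5
tool_pos: [0.4998, -0.2282, 0.005]
tool_rot: [0.044, 0.041, 0.998, 0.019]
contact_force: [-3.1, 0.7, 6.4]
gripper_width: 0.564
```

Request:
{"name": "step_arm", "arguments": {"steps": [[0, 0, 1.8, 0]]}}

```text
time: 21.6
tool_pos: [0.5007, -0.2287, 0.0049]
tool_rot: [0.045, 0.041, 0.998, 0.019]
contact_force: [-6.1, 2.8, 15.4]
gripper_width: 0.564
```

```bash
python3 -c "
from h import *
go(.498,-.2267,.005,175.0); p,d,W,ray,o=wrist('w26')
for v in range(220,350,12): print(v,W[v,318].round(4))"
```

```text
t 21.6 pos [ 500.7 -228.7    4.9] yaw 175.19 tilt z [ 0.091  0.034 -0.995] F [-6.1  2.8 15.4] w 0.564
shift [ 2.8  1.8 -0.3] turn 0.19
220 [ 0.4741 -0.2273  0.005 ]
232 [ 0.4748 -0.2278  0.0154]
244 [ 0.4797 -0.2283  0.018 ]
256 [ 0.4865 -0.2289  0.0179]
268 [ 0.4945 -0.2295  0.0165]
280 [ 0.5015 -0.2301  0.0172]
292 [ 0.5095 -0.2307  0.0172]
304 [ 0.5181 -0.2314  0.0172]
316 [ 0.527  -0.2321  0.0175]
328 [ 0.5366 -0.2329  0.0177]
340 [ 0.5474 -0.2338  0.0177]
```

Request:
{"name": "step_arm", "arguments": {"steps": [[0, 0, 0, 0], [0, 0, 0, 0], [0, 0, 0, 0], [0, 0, -4, 0], [-1, 0, -15, 0], [-2, 0, -30, 0], [-2, 0, -40, 0], [-2, 0, -40, 0]], "claw": 80}}

```text
time: 22.45
tool_pos: [0.4938, -0.2322, 0.1361]
tool_rot: [0.042, 0.041, 0.998, 0.021]
contact_force: [0.8, -0.2, 0.1]
gripper_width: 0.8
```

Request:
{"name": "step_arm", "arguments": {"steps": [[0, 0, -20, 0], [0, 0, 0, 0], [0, 0, 0, 0], [0, 0, 0, 0]]}}

```text
time: 22.85
tool_pos: [0.4953, -0.2356, 0.1672]
tool_rot: [0.049, 0.041, 0.998, 0.017]
contact_force: [-1.2, 0.3, -0.6]
gripper_width: 0.799
```

```bash
python3 - <<'E'
from h import *
go(.498,-.2267,.005,175.0); p,d,W,ray,o=wrist('w27')
b=(W[...,2]>.012)&(W[...,2]<.024)&(abs(W[...,0]-.545)<.1)&(abs(W[...,1]+.23)<.07)
w=W[b]; A=np.c_[w[:,:2]-w[:,:2].mean(0),np.ones(len(w))]; c=np.linalg.lstsq(A,w[:,2],rcond=None)[0]
print("stone",cv2.minAreaRect((w[:,:2]*1000).astype(np.float32)),c.round(4))
m=(W[...,2]>.036)&(W[...,2]<.052)&(abs(W[...,0]-.545)<.16)&(abs(W[...,1]+.23)<.12)
print("tub",cv2.minAreaRect((W[m][:,:2]*1000).astype(np.float32)))
f,dd=grab_frame("top"); cv2.imwrite("pics/t9.png",f[:,:,::-1])
for l in["jar","mug","can","cup","box"]: print(l,[ (np.round(x["box"],0).tolist(),round(x["p"],2)) for x in boxes_of("top",l)[:1]])
E
```

```text
t 22.85 pos [ 495.3 -235.6  167.2] yaw 175.17 tilt z [ 0.099  0.029 -0.995] F [-1.2  0.3 -0.6] w 0.799
shift [ 13.8   3.  161.9] turn 0.17
stone ((550.3871459960938, -234.601806640625), (50.439918518066406, 150.66891479492188), 85.20843505859375) [ 0.0024 -0.0024  0.0174]
tub ((545.7083129882812, -230.50198364257812), (180.7095489501953, 241.8033447265625), 85.34447479248047)
jar [([238.0, 140.0, 10.0, 15.0], 0.49)]
mug [([326.0, 117.0, 24.0, 40.0], 0.83)]
can [([464.0, 177.0, 32.0, 26.0], 0.76)]
cup [([171.0, 176.0, 33.0, 24.0], 0.91)]
box [([228.0, 136.0, 71.0, 88.0], 0.92)]
```

View pics/t9.png

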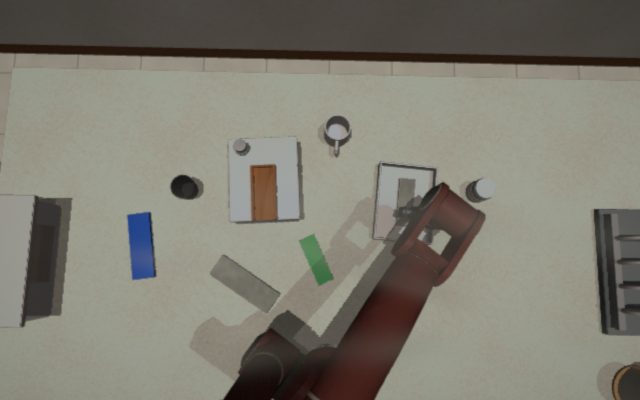

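The top view shows the stone in the tub at about (406,190) and the tray at (264,193) empty. The jar, mug, can and cup are in their original places.

```bash
python3 -c "
from h import *
print(job_done())"
```

```text
the job is handed in; nothing more can be done
None
```

The whetstone is lying flat on the tub floor and the job is handed in, at about 23 s on the robot's clock. It took two extra grips to get it down without dropping it.

**Slide-out:** I pressed with the shut fingertips at about 5–10 N, with a brief 16 N reading at first contact. I slid the stone out about 45 mm and left it resting on the tray.

**Regrips:** The first two pinches were too deep, so the fingertips would have reached the tub floor before the stone.
- After the first I lowered the stone back onto the tray.
- After the second the tips touched the tub floor at about 27 N. I carried the stone back and rested it briefly on the box lid beside the tray, overhanging the front, which was not in the brief.
- The third, shallower pinch worked, and I released only once the stone was resting on the tub floor.

**Last checks:**
- **Stone:** its top is 17.4 mm up, where 17 mm is expected, and its slope is under 0.3 %. It is about 5 mm off the tub's centre and aligned with it.
- **Tub:** it sits within about 1 mm of where it started, which is within measuring error.
- **Jar, mug, can and cup:** they appear in the same places as at the start.
- **Gripper:** it was open and clear, about 16 cm above the counter.

**What went off:** The tool slowly drifted to a tilt of about 6°, which the moves cannot correct. It did not affect the placing.

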